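Hang the thread guide, raise the telescoping mast and hold it

TASK

Hang the loose thread guide on the thread stand's peg: its hub hole over the brass peg, pushed fully down onto the black collar, then let go of it, all while the mast is still down. Then squeeze the grey mast head across its red release button and, with the button kept in, pull the mast straight up past its first stop to the second stop, the top of its travel. Finish while still holding it up there with the button squeezed in, so that I can tighten the clamp; leave the thread cones standing on their pads and the pin tin where it is.

Things in the scene. Friction and masses are not known exactly. Their poses are not given: they have to be found in the camera images.
- stand: fixed thread stand: grey base plate 120 x 200 x 12 mm, x -65 to +55 mm in its frame; in the middle an upright tube, 29 mm thick, top at z = 132 mm. Origin under the tube's axis at table height, z up. The peg arm points to its -x, the red button is on the +y side of the mast head. The mast telescopes straight up. Two thread cones stand on pads at y = +64 and -64 mm, tops at 125 and 130 mm
- mast (a joint): height in m by which the mast is raised: 0 = fully down (as it starts), 0.050 = first stop, 0.100 = second stop and hard upper end. A spring latch pin locks it at each stop unless the button is pushed in. Mast with head about 0.26 kg, sliding friction 0.6 N: with the button in it sinks unless held
- mast_head (a point): centre of the mast head, a grey block 30 (x) by 30 (y) by 50 mm tall, 161 mm above the table with the mast down; its flat top is 24 mm above this point, its underside 26 mm below. Moves up with the mast. Axes as the stand's; grip it across y to squeeze the button
- release_button (a joint): how far in m the red button is pushed in: 0 = out, 0.005 = flush with the head. It is 16 mm wide and 26 mm tall, centred on the head's +y face, 5 mm proud (35 mm across y with the head). Spring: 2.7 N to start, 7 N when flush; the latch is free beyond 0.0037. Between stops the button cannot come out
- peg_seat (a point): centre of the top of the black collar (26 mm diameter) at the end of the mast's arm, 90 mm from the mast axis along the stand's -x, 155 mm above the table with the mast down. The upright brass peg, 10 mm diameter with tapered tip, rises 28 mm above this point; the head's top is 30 mm higher than it
- guide: loose thread guide, about 0.05 kg: blue hub 24 x 24 x 24 mm with a 14 mm hole through it along z, and a flat steel bar along x, 6 mm thick, flush with the underside, with a wire eyelet at each end (98 mm overall). Origin at the centre of the hub's underside. Starts flat on the table; grip the hub across y. How it is turned about the peg does not matter
- red_cone: red thread cone, 62 mm diameter, 110 mm tall, loose on the stand's +y pad; origin at the centre of its underside; leave standing
- blue_cone: blue thread cone, 60 mm diameter, 115 mm tall, loose on the stand's -y pad; origin at the centre of its underside; leave standing
- pin_tin: round tin with red lid, 67 mm diameter, 31 mm tall, loose on the table; origin at the centre of its underside; leave alone
Things that resemble listed ones, but are neither listed nor needed, are in the scene too. Leave any orange look-alike of the guide alone. There is more than one size of the blue_cone; the one meant has the size given above.

How it is judged:
By the outcome, as a careful person would: the job done as asked, in the order asked, and still so for the second after the job is handed in, while the arm keeps its last pose, push and grip.
It also fails if it takes over 58 s, if anything falls off the work surface, if the arm or the gripper's body presses on something with over 40 N, if the wrist force passes 120 N, or if a joint passes its speed limit or range.

ROBOT

A 7-joint arm with a two-finger parallel gripper is mounted at the origin on a cart in front of the work surface, level with it; the furniture and walls round the work are solid. World frame = base frame: x ahead of the robot, y to its left, z up, the work surface at z = 0. Lengths are in mm, angles in rad, forces in N, time in s.
With the tool pointing down it reaches from about 400 to 900 mm from the base axis. Payload 5.5 kg.
Tool frame: the origin (TCP) lies on the centre line of the jaws, within the pads' length; the fingertips stand 14 mm ahead of it and the grasp point (between the pads) lies 5 mm behind it; z points along the fingers, y is the direction in which the jaws open and shut (so a half turn about z gives the same grasp; the last joint's range is limited). The gripper opens to 92 mm and grips with 3 to 60 N. Pads are 19 mm wide; open, the fingers measure 130 mm over their backs; the gripper's body (75 mm by 190 mm) begins 47 mm behind the grasp point.
Start: joints at [-0.989, 0.501, -0.427, 1.55, 0.221, 1.138, -0.21], TCP at [203.69, 617.26, 240.729] pointing down, gripper open.
Joint ranges: [-2.88, 2.88], [-0.31, 2.03], [-1.54, 1.56], [0.2, 2.42], [-1.41, 4.55], [0.19, 2.02], [-2.57, 2.57]. Speed limits (rad/s): [2.57, 2.57, 3.14, 3.14, 3.14, 3.14, 3.14].

INTERFACE

Orientations are given as a unit quaternion [w, x, y, z].
In Python, from station import telemetry, optics, sign_off, spotter gives the robot as it stands.
- The arm moves only by the shell command python3 -m handwheel 'ROWS' [FORCE]. ROWS is JSON, a list of rows, each a list of 5 numbers: the finger opening in mm, from 0 to 91.8, then the shift along the tool's x, y, z in mm, then the turn about the tool's z in degrees. In form: [[gripper, x, y, z, turn], ...]. A call has 1 to 5 rows; each row shifts and turns the commanded pose from where the row before left it, along the tool's axes as they then stand; what a row does not reach is not made up. A row lasts 1/10 s, in which the tool goes at most 50 mm and 8.59 degrees, less where a joint would pass 70% of its speed; a pose out of reach is approached as far as the arm can. A call with a gripper value outside its range is refused whole. The fingers move at their own pace and stop on an object; FORCE is the grip in N (left out, the last holds). Time passes only in rows, so rows that do not move let the fingers close. It gives the time, the measured TCP pose, the force and the opening at its end, in the units of the state.
- telemetry.get_state(): the state, without advancing time (a new reading comes with each control period).
- optics.read_camera(name): name is "side" or "top" or "wrist"; returns (picture, depth): 400x640x3 uint8, red, green, blue; 400x640 float32, mm along the optical axis (not along the pixel's ray), 0 where there is no reading.
- optics.camera_model(name): a dict with "intrinsics" (3x3 intrinsics, pixels), "view" (4x4, takes a point from world to camera coordinates). Camera axes: x right, y up, looking along -z (the intrinsics and any distortion apply to the point x, -y, -z); pixel columns grow to the right and rows downward; lengths in mm; the calibration is good to about 2 mm. A picture is of the moment at which its call begins: read the wrist's pose just before it. camera_model takes no time and is no camera call; for the wrist camera it gives the pose at the moment of the call.
- sign_off(): hands the job in, once; it reports no verdict.
Trained networks look in the newest picture that a camera, given by its name, has taken for a name from the list of things; names that differ only in an ending like _2 or _b are one class to them, and where a whole thing is asked for, a point or a joint stands for the part that bears it (a point fixed in the world has none). Each returns a list of dicts, best first, with "p" (0 to 1); they miss things now and then, are a little off and sometimes report something else, mostly with a low value. They report only what shows in the picture. A call takes as long as a camera call. They do not tell look-alikes from the thing itself.
- spotter.look_for(target, camera): "pixel" ([column, row] in pixels, amid what is visible of it).
- spotter.trace(target, camera): "pixels" (400x640 bool, what is visible of it) and "pixel" ([column, row] in pixels, amid what is visible of it).
- spotter.place_of(target, camera): "pixel" ([column, row] in pixels: a listed point, or the origin of a listed thing).
The state is a dict: "time": time; "q": joint angles; "qd": joint speeds; "effort": joint torques, N m; "tcp_pos": TCP position; "eef_rot": TCP orientation; "force": force on the tool from outside, world axes, zero at the start; "torque": the same for the moment, N m; "opening": finger opening in mm.
Only numpy, scipy, OpenCV 4.12 (cv2) and the standard library are available. Lean on these libraries where they do the work, as an engineer would, in place of code of your own. Each camera call takes 0.05 s, during which the arm holds its last target.

## Working session

There is one attempt and no reset: what is moved stays moved. The work goes in short steps, Python scripts to look and compute and a shell command to move; the robot and the scene stay as the last step left them, time stands still between calls to the robot, and variables do not carry over. Pictures are saved under pics/ and viewed, and the job is handed in when it is done.

```bash
mkdir -p pics; ls
cat > h.py <<'E'
import numpy as np, cv2
from station import telemetry, optics, sign_off, spotter
def save(n,p): cv2.imwrite('pics/'+n,p[:,:,::-1])
def ray2w(m,px,d):
    K=np.array(m['intrinsics']);V=np.array(m['view'])
    dist=m.get('distortion'); 
    u=cv2.undistortPoints(np.array([[px]],float),K,None if dist is None else np.array(dist,float))[0,0]
    pc=np.array([u[0]*d,-u[1]*d,-d,1]); return (np.linalg.inv(V)@pc)[:3]
def cloud(m,depth):
    K=np.array(m['intrinsics']);V=np.array(m['view'])
    h,w=depth.shape; g=np.stack(np.meshgrid(np.arange(w),np.arange(h)),-1).reshape(-1,1,2).astype(float)
    dist=m.get('distortion')
    u=cv2.undistortPoints(g,K,None if dist is None else np.array(dist,float))[:,0].reshape(h,w,2)
    pc=np.stack([u[...,0]*depth,-u[...,1]*depth,-depth,np.ones_like(depth)],-1)
    return (pc@np.linalg.inv(V).T)[...,:3]
E
python3 - <<'E'
from h import *
print(telemetry.get_state())
for c in ['side','top','wrist']:
    m=optics.camera_model(c); p,d=optics.read_camera(c); save(c+'0.png',p); np.savez(c+'0.npz',p=p,d=d)
    print(c,{k:np.round(np.array(v),3).tolist() if not isinstance(v,str) else v for k,v in m.items()})
E
```

```text
pics
{'time': 0.0, 'q': array([-0.98882575,  0.50187886, -0.42677688,  1.55143534,  0.22082365,
        1.1383025 , -0.21031175]), 'qd': array([ 8.09724113e-05,  5.29124437e-04, -6.01872691e-04, -8.19655313e-05,
       -3.02173409e-05, -1.66323280e-03, -1.48768839e-03]), 'effort': array([-5.23357221e-05, -5.66575778e+01, -5.81670150e+00, -2.79123938e+01,
       -6.87858928e-02,  3.05957138e-02,  1.74231936e-04]), 'tcp_pos': array([203.55728463, 616.59849928, 239.66372453]), 'eef_rot': array([-1.79261795e-04,  1.58692698e-01,  9.87327536e-01, -9.65077604e-04]), 'force': array([0.02786611, 0.48007034, 0.09606833]), 'torque': array([ 0.05543392,  0.0545381 , -0.00726689]), 'opening': 91.93463999420594}
side {'intrinsics': [[462.199, 0.0, 320.618], [0.0, 462.199, 197.468], [0.0, 0.0, 1.0]], 'view': [[0.983, -0.182, -0.016, -464.143], [0.105, 0.492, 0.864, -188.216], [-0.149, -0.852, 0.502, -918.71], [0.0, 0.0, 0.0, 1.0]]}
top {'intrinsics': [[478.484, 0.0, 319.114], [0.0, 478.484, 208.528], [0.0, 0.0, 1.0]], 'view': [[0.017, -1.0, 0.008, 28.858], [0.997, 0.017, 0.079, -472.795], [-0.079, 0.006, 0.997, -1287.766], [0.0, 0.0, 0.0, 1.0]]}
wrist {'intrinsics': [[328.104, 0.0, 317.313], [0.0, 328.104, 201.961], [0.0, 0.0, 1.0]], 'view': [[0.314, 0.949, -0.003, -648.576], [-0.921, 0.304, -0.245, 30.715], [-0.232, 0.08, 0.969, -390.302], [0.0, 0.0, 0.0, 1.0]]}
```

View pics/side0.png

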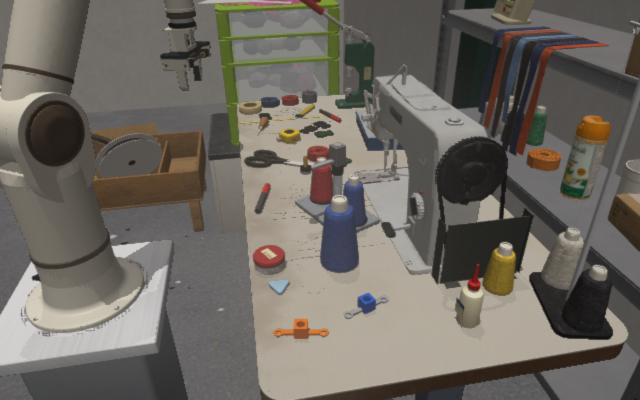

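View pics/top0.png

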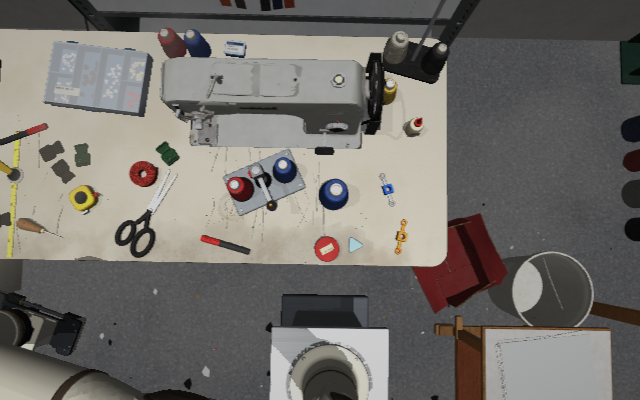

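View pics/wrist0.png

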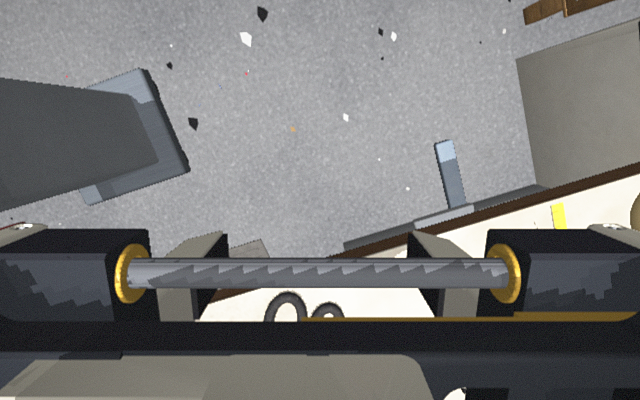

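Run:
```python
from h import *
for c in ['top','side']:
    m=optics.camera_model(c); z=np.load(c+'0.npz'); d=z['d']; W=cloud(m,d)
    for t in ['guide','stand','mast_head','peg_seat','blue_cone','red_cone','pin_tin','release_button']:
        for f in ['look_for','place_of']:
            try: r=getattr(spotter,f)(t,c)
            except Exception as e: print(t,f,e); continue
            for o in r[:3]:
                u,v=np.round(o['pixel']).astype(int)
                print(c,t,f,round(o['p'],2),np.round(o['pixel'],1),np.round(W[v,u]) if 0<=v<400 and 0<=u<640 else '')
    np.save(c+'W.npy',W)
print(telemetry.get_state()['time'])
z=np.load('top0.npz')['p'];cv2.imwrite('pics/topz.png',cv2.resize(z[130:270,200:420,::-1],None,fx=3.6,fy=3.6,interpolation=cv2.INTER_CUBIC))
z=np.load('side0.npz')['p'];cv2.imwrite('pics/sidez.png',cv2.resize(z[130:340,250:430,::-1],None,fx=2.8,fy=2.8,interpolation=cv2.INTER_CUBIC))
```

```text
top guide look_for 0.7 [402.8 234.4] [ 407. -194.   13.]
top guide look_for 0.43 [383.9 188.9] [ 528. -139.   26.]
top guide place_of 0.66 [386.9 183.6] [ 545. -150.    7.]
top guide place_of 0.44 [400.6 237.6] [ 396. -190.    4.]
top stand look_for 0.8 [263.5 186.5] [515. 174. 152.]
top stand place_of 0.92 [262.4 180.5] [530. 180. 148.]
top stand place_of 0.51 [289.2 165.3] [575. 116. 111.]
top mast_head look_for 0.96 [258.1 178.7] [532. 189. 151.]
top mast_head place_of 0.94 [251.7 165.5] [558. 200. 188.]
top peg_seat look_for 0.65 [260.4 174.5] [540. 181. 182.]
top peg_seat look_for 0.65 [263.2 185.2] [518. 177. 148.]
top peg_seat place_of 0.96 [271.9 200.2] [480. 153. 158.]
top blue_cone look_for 0.95 [287.6 169.3] [565. 119. 110.]
top blue_cone look_for 0.84 [335.5 195. ] [496.  -3. 152.]
top blue_cone place_of 0.65 [330.3 195.5] [495.  11. 134.]
top blue_cone place_of 0.59 [283.7 169.7] [561. 129. 114.]
top red_cone place_of 0.82 [237.4 188.4] [512. 245. 124.]
top pin_tin look_for 0.63 [327.7 245.9] [371.  11.  31.]
top pin_tin place_of 0.65 [326.9 245.6] [371.  14.  31.]
relea
[... 442 characters left out ...]
side mast_head place_of 0.65 [335.1 153. ] [541. 174. 172.]
side peg_seat look_for 0.75 [333.  159.3] [537. 181. 153.]
side peg_seat place_of 0.57 [305.2 164.9] [467. 148. 161.]
side blue_cone look_for 0.83 [354.7 197.7] [ 339. -774.  617.]
side blue_cone look_for 0.78 [339.5 239.1] [506. -36.  81.]
side blue_cone look_for 0.39 [317.8 183.7] [509. 230.  64.]
side blue_cone place_of 0.95 [356.3 220.8] [576. 105.  25.]
side blue_cone place_of 0.78 [338.7 264.2] [503. -41.  22.]
side red_cone place_of 0.84 [319.  196.8] [510. 222.  31.]
side pin_tin look_for 0.64 [267.  260.7] [359. -11.  30.]
release_button place_of it knows: blue_cone, guide, mast_head, peg_seat, pin_tin, red_cone, stand
1.65
```

View pics/topz.png

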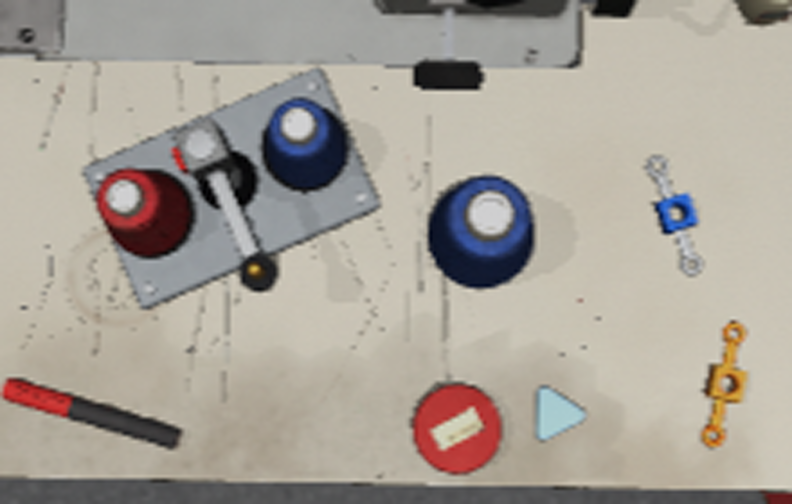

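View pics/sidez.png

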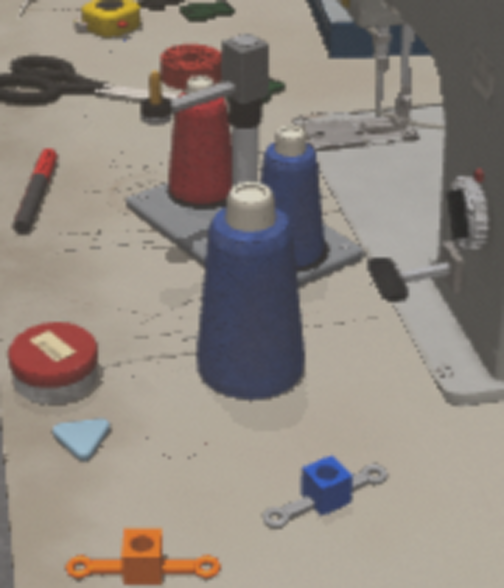

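Run:
```python
from h import *
for c in ['top','side']:
    p=np.load(c+'0.npz')['p'].astype(int); W=np.load(c+'W.npy')
    hsv=cv2.cvtColor(p.astype(np.uint8),cv2.COLOR_RGB2HSV)
    inb=lambda x0,x1,y0,y1,z0,z1:(W[...,0]>x0)&(W[...,0]<x1)&(W[...,1]>y0)&(W[...,1]<y1)&(W[...,2]>z0)&(W[...,2]<z1)
    tb=inb(380,650,-250,300,-15,5)&(hsv[...,1]<60); print(c,'table z',np.median(W[tb][:,2]))
    g=inb(470,590,-220,-90,2,60)
    hub=g&(hsv[...,0]>100)&(hsv[...,0]<125)&(hsv[...,1]>130)
    hubtop=hub&(W[...,2]>20)
    def rep(n,mk):
        if mk.sum()<4: print(c,n,mk.sum());return
        P=W[mk]; print(c,n,mk.sum(),'mean',np.round(P.mean(0),1),'mid',np.round((np.percentile(P,3,0)+np.percentile(P,97,0))/2,1),'ext',np.round(np.ptp(P,0),1))
    rep('hub',hub);rep('hubtop',hubtop)
    r=cv2.minAreaRect(W[hubtop][:,:2].astype(np.float32));print(' hubrect',np.round(r[0],1),np.round(r[1],1),round(r[2],1))
    gg=g&(W[...,2]>3)
    P=W[gg][:,:2]; rep('guide',gg); r=cv2.minAreaRect(P.astype(np.float32));print(' rect',np.round(r[0],1),np.round(r[1],1),round(r[2],1))
    ht=inb(500,600,150,230,176,200); rep('headtop',ht); r=cv2.minAreaRect(W[ht][:,:2].astype(np.float32));print(' headrect',np.round(r[0],1),np.round(r[1],1),round(r[2],1))
    pg=inb(420,500,110,190,140,200)
    gold=pg&(hsv[...,0]>10)&(hsv[...,0]<35)&(hsv[...,1]>100); rep('gold',gold)
    rep('black',pg&(hsv[...,2]<60)&(W[...,2]<165))
    rep('bluetop',inb(540,620,80,150,118,140)); rep('redtop',inb(480,560,210,280,115,140)); rep('bigbluetop',inb(470,530,-40,30,140,180))
    pl=inb(430,620,60,280,6,18)&(hsv[...,1]<60)
    r=cv2.minAreaRect(W[pl][:,:2].astype(np.float32));print(' plate',np.round(r[0],1),np.round(r[1],1),round(r[2],1))
```

```text
top table z -0.4687528316200087
top hub 68 mean [ 529.4 -149.2   20.5] mid [ 529.6 -149.3   16. ] ext [26.8 25.8 26.8]
top hubtop 47 mean [ 529.9 -149.9   24.3] mid [ 529.8 -150.    24.5] ext [25.3 24.9  8.2]
 hubrect [ 530.1 -149.9] [23.3 22. ] 17.9
top guide 328 mean [ 530.3 -153.4    8.6] mid [ 528.5 -157.2   14.7] ext [119.8 128.4  25.9]
 rect [ 530.1 -155.5] [128.4 119.7] 89.7
top headtop 157 mean [548.7 191.2 185. ] mid [548.9 191.4 184.7] ext [35.4 36.6 15.7]
 headrect [548.4 193.2] [30.3 33.5] 24.5
top gold 17 mean [466.9 154.6 174.7] mid [467.6 155.3 169.3] ext [10.  10.9 28.6]
top black 65 mean [467.2 154.3 155. ] mid [467.2 154.3 155.4] ext [24.7 22.2 11.6]
top bluetop 81 mean [573.4 130.9 126.9] mid [573.6 130.6 126.1] ext [22.5 23.3 12.9]
top redtop 83 mean [521.5 251.7 121.6] mid [521.3 252.3 121.7] ext [23.  25.  14.5]
top bigbluetop 156 mean [509.5  -2.5 153. ] mid [509.8  -2.8 151.3] ext [32.  31.9 20.6]
 plate [525.5 172.6] [188.7 214.1] 0.2
side table z -0.012480352852605847
side hub 95 mean [ 530.6 -153.1   23.5] mid [ 530.6 -153.1   21.4] ext [26.3 28.  13.5]
sid
[... 157 characters left out ...]
 -155.7   12.8] mid [ 529.8 -154.3   14.1] ext [99.5 81.8 22.9]
 rect [ 532.2 -148.7] [110.4  69.2] 62.0
side headtop 117 mean [547.4 184.4 182.8] mid [548.2 187.2 182. ] ext [35.8 34.  11.7]
 headrect [548.6 190. ] [31.7 32.2] 21.7
side gold 34 mean [467.1 150.  170.3] mid [467.2 150.5 169.9] ext [ 6.2  9.5 26. ]
side black 31 mean [467.8 144.6 153.1] mid [467.9 146.2 152. ] ext [20.6 13.9  7.6]
side bluetop 83 mean [572.4 125.9 125.3] mid [572.2 127.5 124.3] ext [23.  24.2 12.3]
side redtop 47 mean [519.8 250.4 121.5] mid [520.2 251.7 120.5] ext [25.  22.1  8.5]
side bigbluetop 223 mean [509.2 -10.6 150.8] mid [509.6  -7.  148.9] ext [31.9 32.7 17.7]
 plate [530.9 177.4] [ 96.8 221.1] 50.3
```

```bash
python3 - <<'E'
from h import *
for c in ['top','side']:
    W=np.load(c+'W.npy'); 
    for y0 in range(-350,450,50):
        s=(W[...,1]>y0)&(W[...,1]<y0+50)&(W[...,0]>560)&(W[...,0]<900)&(W[...,2]<500)
        print(c,y0,[ (int(np.percentile(W[s&(W[...,2]>z)][:,0],1)) if (s&(W[...,2]>z)).sum()>3 else None) for z in (30,60,100,150,200,250,300)])
E
python3 -m handwheel '[[91.8,-30,-35,0,0],[91.8,-30,-35,0,0],[91.8,-30,-35,0,0],[91.8,-30,-35,0,0],[91.8,-30,-35,0,0]]'
```

```text
top -350 [None, None, None, None, None, None, None]
top -300 [854, 856, 861, 882, 882, 883, 883]
top -250 [678, 681, 696, 893, 893, 893, 893]
top -200 [729, 779, 799, None, None, None, None]
top -150 [684, 684, 684, 677, 677, 689, None]
top -100 [669, 669, 669, 669, 669, 671, 719]
top -50 [667, 667, 667, 679, 679, 683, 718]
top 0 [619, 667, 667, 679, 679, 683, 723]
top 50 [682, 683, 683, 683, 683, 683, None]
top 100 [561, 561, 562, 682, 682, 683, None]
top 150 [563, 563, 563, 563, 680, 680, None]
top 200 [679, 679, 679, 679, 679, 679, 721]
top 250 [673, 673, 673, 673, 673, 679, 699]
top 300 [646, 646, 646, 646, 649, 673, None]
top 350 [662, 662, 661, 661, 661, 664, None]
top 400 [890, 892, None, None, None, None, None]
side -350 [869, 874, None, None, None, None, None]
side -300 [854, 857, 860, 883, 883, 883, 883]
side -250 [678, 682, 697, 893, 893, 893, 893]
side -200 [777, 779, 801, None, None, None, None]
side -150 [684, 684, 680, 678, 677, 680, None]
side -100 [669, 669, 668, 668, 668, 671, 718]
side -50 [666, 666, 666, 679, 679, 682, 722]
side 0 [617, 666, 666, 679, 679, 682, None]
side 50 [682, 682, 682, 682, 682, 682, None]
side 100 [560, 560, 561, 681, 681, 681, None]
side 150 [560, 560, 560, 560, 679, 679, None]
side 200 [678, 678, 678, 678, 678, 678, 719]
side 250 [670, 670, 670, 670, 670, 675, 697]
side 300 [643, 643, 643, 643, 645, 670, None]
side 350 [657, 657, 657, 657, 656, 658, None]
side 400 [None, None, None, None, None, None, None]
time: 2.15
tcp_pos: [291.8, 402.4, 240.8]
eef_rot: [0.0, 0.159, 0.987, 0.0]
force: [1.0, -0.3, 0.4]
opening: 91.7
```

```bash
python3 -m handwheel '[[91.8,-30,-35,0,0],[91.8,-30,-35,0,0],[91.8,-30,-35,0,0],[91.8,-30,-35,0,0],[91.8,-30,-35,0,0]]'
python3 -m handwheel '[[91.8,-30,-35,0,0],[91.8,-30,-35,0,0],[91.8,-30,-35,0,0],[91.8,-30,-35,0,0],[91.8,-30,-35,0,0]]'
python3 -m handwheel '[[91.8,-30,-35,-20,0],[91.8,-30,-35,-10,0],[91.8,-15,-15,0,0],[91.8,0,0,0,0]]'
python3 - <<'E'
from h import *
m=optics.camera_model('wrist');s=telemetry.get_state();print(np.round(np.linalg.inv(m['view'])[:3,3]),s['tcp_pos'],s['q'],s['eef_rot'])
E
```

```text
time: 2.65
tcp_pos: [379.4, 189.2, 241.2]
eef_rot: [0.001, 0.159, 0.987, 0.0]
force: [1.2, -0.4, -0.1]
opening: 91.5
time: 3.15
tcp_pos: [467.1, -24.1, 241.2]
eef_rot: [0.001, 0.159, 0.987, 0.0]
force: [1.6, 0.9, 0.8]
opening: 91.9
time: 3.55
tcp_pos: [511.9, -130.4, 271.1]
eef_rot: [0.001, 0.162, 0.987, -0.001]
force: [0.2, 0.5, -0.3]
opening: 91.8
[ 449. -109.  415.] [ 511.91612675 -130.44084518  271.0836783 ] [ 0.11998285  0.21910416  0.09014398  1.83783453 -0.02052555  1.08368423
  1.463832  ] [ 9.25384748e-04  1.61548661e-01  9.86864023e-01 -7.58115818e-04]
```

```bash
python3 -m handwheel '[[91.8,0,0,0,-7.3],[91.8,0,0,0,-7.3],[91.8,0,0,0,-7.3],[91.8,0,0,0,-7.3],[91.8,0,0,0,-7.3]]'
python3 -m handwheel '[[91.8,0,0,30,0],[91.8,0,0,30,0],[60,0,0,30,0],[60,0,0,30,0],[60,0,0,0,0]]'
python3 - <<'E'
from h import *
s=telemetry.get_state();m=optics.camera_model('wrist');p,d=optics.read_camera('wrist');save('w1.png',p);np.savez('w1.npz',p=p,d=d)
W=cloud(m,d);hsv=cv2.cvtColor(p,cv2.COLOR_RGB2HSV)
print(s['tcp_pos'],s['eef_rot'],s['q'])
hub=(hsv[...,0]>100)&(hsv[...,0]<125)&(hsv[...,1]>130)&(abs(W[...,0]-530)<40)&(abs(W[...,1]+150)<40)
print(hub.sum())
t=hub&(W[...,2]>19);print(t.sum(),W[t].mean(0),cv2.minAreaRect(W[t][:,:2].astype(np.float32)))
t=(abs(W[...,0]-530)<65)&(abs(W[...,1]+150)<65)&(W[...,2]>3.5)&(W[...,2]<40)
print(cv2.minAreaRect(W[t][:,:2].astype(np.float32)),t.sum())
R=cv2.minAreaRect
E
```

```text
time: 4.05
tcp_pos: [510.5, -124.7, 270.4]
eef_rot: [-0.0, -0.162, 0.987, 0.0]
force: [-0.0, -0.2, 0.5]
opening: 91.8
time: 4.55
tcp_pos: [507.4, -124.1, 146.9]
eef_rot: [-0.004, -0.159, 0.987, 0.002]
force: [-0.7, -0.3, 0.5]
opening: 72.3
[ 507.35976252 -124.07841115  146.87300767] [-0.00388981 -0.15934635  0.98721339  0.00182333] [ 0.18536216  0.36659164  0.0042991   1.95761298 -0.00313377  0.82595156
  2.08237264]
1069
878 [ 521.0713465  -156.72440187   78.29208789] ((515.43212890625, -164.9089813232422), (60.14390182495117, 40.72859191894531), 15.913736343383789)
((528.3380737304688, -152.8900604248047), (94.61662292480469, 24.096803665161133), 19.588754653930664) 1664
```

View pics/w1.png

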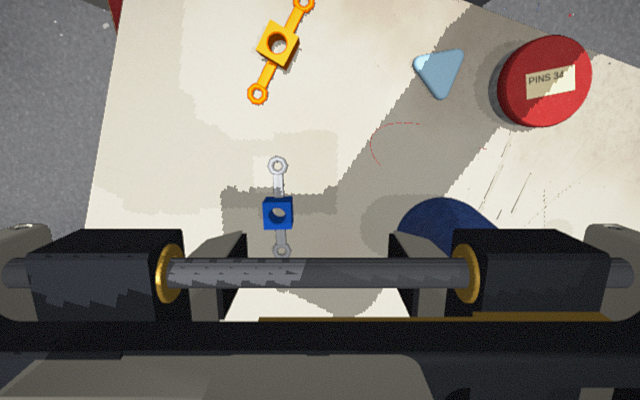

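```bash
cat >> h.py <<'E'
def tooldelta(target):
    s=telemetry.get_state(); w,x,y,z=s['eef_rot']
    from scipy.spatial.transform import Rotation as R
    r=R.from_quat([x,y,z,w]); M=r.as_matrix()
    print('tcp',np.round(s['tcp_pos'],1),'jawdeg',round(np.degrees(np.arctan2(M[1,1],M[0,1])),1),'tilt z',np.round(M[:,2],4),'delta tool',np.round(M.T@(np.array(target)-s['tcp_pos']),1),'F',np.round(s['force'],1),'op',round(s['opening'],1),'t',s['time'])
E
python3 - <<'E'
from h import *
z=np.load('w1.npz');p,d=z['p'],z['d'];m=optics.camera_model('wrist')
W=cloud(m,d);hsv=cv2.cvtColor(p,cv2.COLOR_RGB2HSV)
hub=(hsv[...,0]>100)&(hsv[...,0]<125)&(hsv[...,1]>130); hub[:190]=0;hub[235:]=0;hub[:,:255]=0;hub[:,300:]=0
t=hub&(W[...,2]>20)&(W[...,2]<30);print(t.sum(),W[t].mean(0),cv2.minAreaRect(W[t][:,:2].astype(np.float32)))
tooldelta([530.2,-151.5,16])
E
```

```text
663 [ 531.22986899 -153.14100704   25.84298693] ((531.8652954101562, -153.07763671875), (24.494298934936523, 24.05270767211914), 19.58283805847168)
tcp [ 509.1 -124.7  149.1] jawdeg 108.3 tilt z [-0.0048  0.0015 -1.    ] delta tool [-12.2 -32.5 133. ] F [-0.8 -0.1  0.7] op 68.7 t 4.6
```

```bash
python3 -m handwheel '[[60,-6.3,-17,0,-1.3],[60,-6.3,-17,20,0],[60,0,0,30,0],[60,0,0,30,0],[60,0,0,0,0]]'
python3 - <<'E'
from h import *
tooldelta([531,-152.7,19])
s=telemetry.get_state();m=optics.camera_model('wrist');p,d=optics.read_camera('wrist');save('w2.png',p)
W=cloud(m,d);hsv=cv2.cvtColor(p,cv2.COLOR_RGB2HSV)
hub=(hsv[...,0]>100)&(hsv[...,0]<125)&(hsv[...,1]>130)
t=hub&(W[...,2]>20)&(W[...,2]<30)&(abs(W[...,0]-531)<25)&(abs(W[...,1]+152)<25);print(t.sum(),W[t].mean(0),cv2.minAreaRect(W[t][:,:2].astype(np.float32)))
tooldelta([531,-152.7,19])
E
```

```text
time: 5.1
tcp_pos: [532.1, -153.3, 69.0]
eef_rot: [-0.002, -0.17, 0.985, 0.001]
force: [-1.5, -0.1, -0.2]
opening: 60.0
tcp [ 532.1 -153.3   69. ] jawdeg 109.6 tilt z [-0.0047  0.0016 -1.    ] delta tool [ 0.6  0.8 50. ] F [-1.5 -0.1 -0.2] op 60.0 t 5.1
1194 [ 529.77014102 -152.49069348   23.87696919] ((530.1614379882812, -152.4471435546875), (24.878719329833984, 23.51860809326172), 20.339582443237305)
tcp [ 533.4 -153.7   70.8] jawdeg 109.6 tilt z [-2.e-03  8.e-04 -1.e+00] delta tool [ 1.8  1.7 51.8] F [-0.2  1.1 -0.6] op 60.1 t 5.15
```

View pics/w2.png

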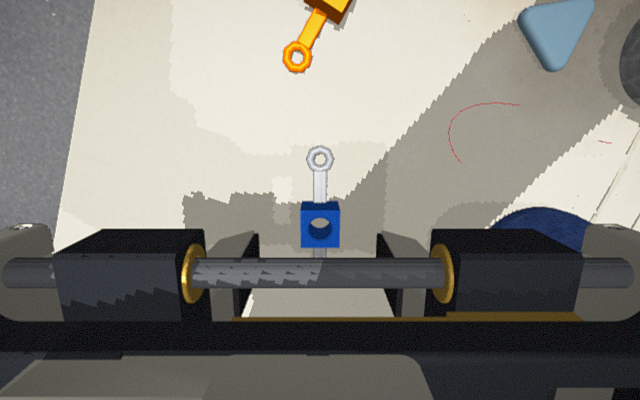

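```bash
python3 -m handwheel '[[60,2.4,2,20,0],[60,0,0,20,0],[60,0,0,11.5,0],[60,0,0,0,0]]'
python3 -m handwheel '[[15,0,0,0,0],[15,0,0,0,0],[15,0,0,0,0],[15,0,0,0,0],[15,0,0,0,0]]' 25
python3 - <<'E'
from h import *
tooldelta([467.4,153,230])
E
```

```text
time: 5.55
tcp_pos: [531.3, -153.1, 19.6]
eef_rot: [0.0, -0.17, 0.985, 0.0]
force: [0.5, -0.3, -0.3]
opening: 60.0
time: 6.05
tcp_pos: [531.1, -153.4, 19.4]
eef_rot: [0.0, -0.17, 0.986, -0.0]
force: [0.2, 0.9, -0.1]
opening: 24.2
tcp [ 531.1 -153.4   19.4] jawdeg 109.5 tilt z [ 4.e-04 -0.e+00 -1.e+00] delta tool [ -42.4  310.  -210.6] F [ 0.2  0.9 -0.1] op 24.2 t 6.05
```

```bash
python3 -m handwheel '[[15,0,0,-30,0],[15,0,0,-50,0],[15,0,0,-50,0],[15,0,0,-50,0],[15,0,0,-50,0]]'
python3 -m handwheel '[[15,-6,45,-5,0],[15,-6,45,0,0],[15,-6,45,0,0],[15,-6,45,0,0],[15,-6,45,0,0]]'
python3 -m handwheel '[[15,-6,45,0,0],[15,0,10,0,-4.5],[15,0,0,0,0],[15,0,0,0,0]]'
python3 - <<'E'
from h import *
tooldelta([467.3,153.5,230])
s=telemetry.get_state();m=optics.camera_model('wrist');p,d=optics.read_camera('wrist');save('w3.png',p);np.savez('w3.npz',p=p,d=d,V=m['view'])
m=optics.camera_model('side');p,d=optics.read_camera('side');save('s3.png',p);np.savez('s3.npz',p=p,d=d)
cv2.imwrite('pics/s3z.png',cv2.resize(p[60:260,230:430,::-1],None,fx=3,fy=3))
tooldelta([467.3,153.5,230])
E
```

```text
time: 6.55
tcp_pos: [530.4, -153.2, 251.1]
eef_rot: [-0.0, -0.17, 0.986, 0.0]
force: [0.5, -0.7, -0.6]
opening: 23.8
time: 7.05
tcp_pos: [483.1, 70.3, 254.3]
eef_rot: [0.0, -0.169, 0.986, -0.0]
force: [0.7, -0.0, -0.7]
opening: 24.0
time: 7.45
tcp_pos: [471.3, 121.6, 254.0]
eef_rot: [-0.0, -0.207, 0.978, -0.0]
force: [0.4, -0.3, -1.3]
opening: 24.0
tcp [471.3 121.6 254. ] jawdeg 113.9 tilt z [-2.e-04 -8.e-04 -1.e+00] delta tool [-9.3 30.8 24. ] F [ 0.4 -0.3 -1.3] op 24.0 t 7.45
tcp [471.7 120.7 254. ] jawdeg 113.8 tilt z [-1.e-04 -7.e-04 -1.e+00] delta tool [-9.2 31.8 24. ] F [ 0.1 -0.2 -1.3] op 24.0 t 7.55
```

View pics/w3.png

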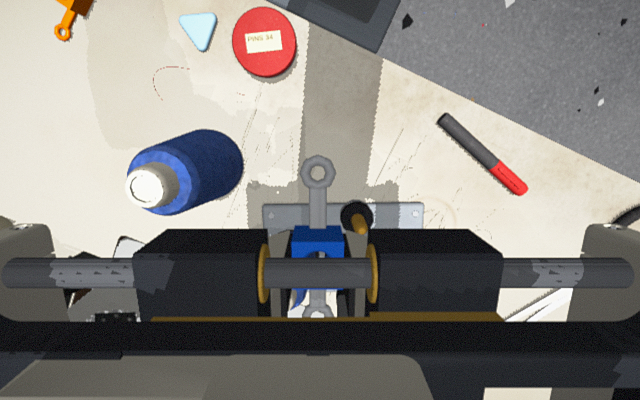

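View pics/s3z.png

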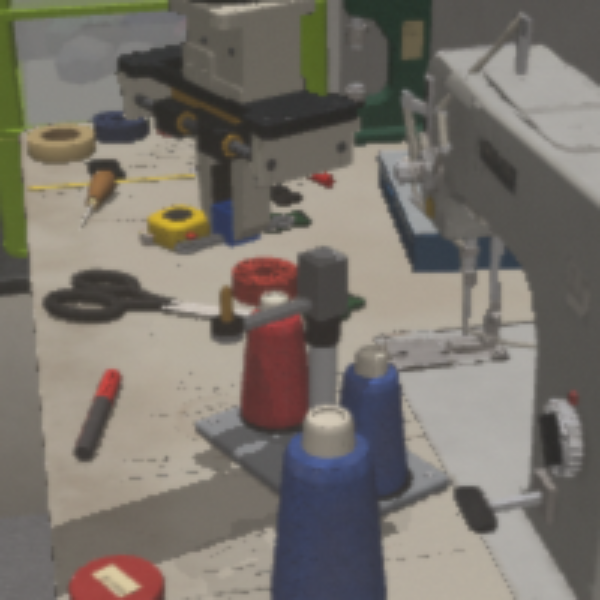

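Run:
```python
from h import *
z=np.load('w3.npz');p,d=z['p'],z['d'];m=optics.camera_model('wrist');m=dict(m);m['view']=z['V']
W=cloud(m,d);hsv=cv2.cvtColor(p,cv2.COLOR_RGB2HSV)
tcp=np.array([471.3,121.6,254.0]);a=np.radians(113.9)
tx=np.array([np.sin(a)*-1,np.cos(a)]) ; ty=np.array([np.cos(a),np.sin(a)])
# tool x = angle a+90
T=np.stack([(W[...,:2]-tcp[:2])@np.array([np.cos(a+np.pi/2),np.sin(a+np.pi/2)]),(W[...,:2]-tcp[:2])@ty,W[...,2]],-1)
def rep(n,mk,A=T): print(n,mk.sum(),np.round(np.percentile(A[mk],[1,50,99],axis=0),1).tolist(), np.round(A[mk].mean(0),1))
box=np.zeros(d.shape,bool);box[145:232,290:345]=1
e=box&(W[...,2]>225)&(W[...,2]<250); rep('guide',e)
b2=box&(hsv[...,0]>100)&(hsv[...,0]<125)&(hsv[...,1]>130); rep('hub',b2)
pb=np.zeros(d.shape,bool);pb[195:240,335:380]=1
k=pb&(W[...,2]>145)&(W[...,2]<165);rep('collar tool',k);rep('collar W',k,W)
g=pb&(hsv[...,0]>10)&(hsv[...,0]<35)&(hsv[...,1]>100)&(W[...,2]>158)&(W[...,2]<190);rep('gold W',g,W)
S=np.load('s3.npz');ms=optics.camera_model('side');Ws=cloud(ms,S['d']);h=cv2.cvtColor(S['p'],cv2.COLOR_RGB2HSV)
b=(h[...,0]>100)&(h[...,0]<125)&(h[...,1]>130)&(Ws[...,2]>222)&(Ws[...,2]<270)&(abs(Ws[...,0]-471)<30)&(abs(Ws[...,1]-121)<30);rep('hub side W',b,Ws)
cv2.imwrite('pics/w3z.png',cv2.resize(p[140:330,250:400,::-1],None,fx=4,fy=4)) if False else cv2.imwrite('pics/w3z.png',cv2.resize(p[140:290,250:400,::-1],None,fx=4,fy=4))
```

```text
guide 1779 [[12.0, -10.7, 236.2], [30.3, -0.3, 240.3], [48.4, 10.5, 245.5]] [ 2.930e+01 -1.000e-01  2.403e+02]
hub 230 [[11.7, -11.8, 236.2], [12.3, -0.3, 242.3], [12.9, 11.3, 246.6]] [ 12.4  -0.4 242.1]
collar tool 679 [[-18.1, 18.1, 145.6], [-4.5, 27.9, 155.0], [3.7, 42.5, 163.9]] [ -5.2  29.3 154.7]
collar W 679 [[454.5, 140.4, 145.6], [463.1, 149.2, 155.0], [477.8, 164.9, 163.9]] [464.2 150.5 154.7]
gold W 240 [[462.2, 148.1, 158.7], [465.1, 151.0, 177.9], [470.0, 157.1, 184.2]] [465.3 151.4 175.2]
hub side W 1 [[462.3, 127.6, 257.3], [462.3, 127.6, 257.3], [462.3, 127.6, 257.3]] [462.3 127.6 257.3]
```

View pics/w3z.png

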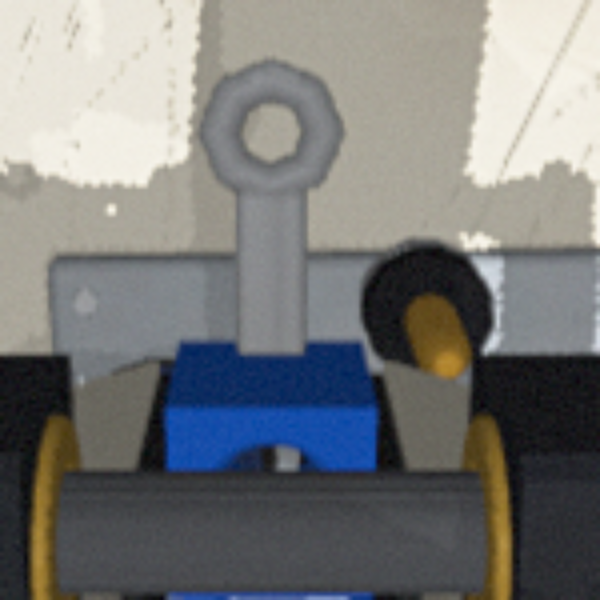

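Run:
```python
from h import *
z=np.load('w3.npz');p,d=z['p'],z['d'];m=dict(optics.camera_model('wrist'));m['view']=z['V']
W=cloud(m,d);hsv=cv2.cvtColor(p,cv2.COLOR_RGB2HSV)
pb=np.zeros(d.shape,bool);pb[195:240,335:380]=1
g=pb&(hsv[...,0]>10)&(hsv[...,0]<35)&(hsv[...,1]>100)
for lo in range(156,186,4):
    k=g&(W[...,2]>=lo)&(W[...,2]<lo+4)
    if k.sum(): print(lo,k.sum(),np.round(W[k].mean(0),1))
# collar side/top edges
k=pb&(hsv[...,2]<70)&(W[...,2]>153)&(W[...,2]<158)
print(k.sum()); c,r=cv2.minEnclosingCircle(W[k][:,:2].astype(np.float32));print(c,r)
# cylinder fit to gold shaft
from scipy.optimize import least_squares
k=g&(W[...,2]>158)&(W[...,2]<174);P=W[k][:,:2]
f=least_squares(lambda c:np.hypot(*(P-c).T)-5,[462,155],loss='soft_l1');print(f.x,f.cost,k.sum())
k2=pb&(hsv[...,2]<70)&(W[...,2]>143)&(W[...,2]<153);P=W[k2][:,:2];
if k2.sum()>10: f=least_squares(lambda c:np.hypot(*(P-c).T)-13,[467,155],loss='soft_l1');print('collar',f.x,k2.sum())
tooldelta([467.3,153.5,230])
```

```text
156 14 [464.3 150.5 158.2]
160 23 [464.7 150.3 162.1]
164 20 [464.1 150.7 165.8]
168 26 [464.5 150.4 170.1]
172 21 [464.2 150.7 174.1]
176 61 [465.3 151.4 178.2]
180 77 [466.5 152.5 182.1]
184 5 [466.4 152.7 184.2]
537
(466.9468994140625, 152.47157287597656) 12.786059379577637
[467.22697589 153.30713756] 1.2064746763393752 86
collar [467.38893473 153.41923568] 46
tcp [471.7 120.7 254. ] jawdeg 113.8 tilt z [-1.e-04 -7.e-04 -1.e+00] delta tool [-9.2 31.8 24. ] F [ 0.1 -0.2 -1.3] op 24.0 t 7.55
```

```bash
python3 -m handwheel '[[15,-4.6,16,0,0],[15,-4.6,15.8,0,0],[15,0,0,20,0],[15,0,0,18,0],[15,0,0,0,0]]'
python3 -m handwheel '[[15,0,0,0,0],[15,0,0,0,0]]'
python3 - <<'E'
from h import *
tooldelta([467.3,153.5,174])
E
```

```text
time: 8.05
tcp_pos: [465.5, 153.2, 213.9]
eef_rot: [-0.002, -0.207, 0.978, -0.0]
force: [-0.5, 0.1, 0.0]
opening: 24.0
time: 8.25
tcp_pos: [467.6, 154.9, 217.0]
eef_rot: [0.001, -0.207, 0.978, 0.0]
force: [0.2, 0.1, 0.2]
opening: 24.4
tcp [467.6 154.9 217. ] jawdeg 113.9 tilt z [ 1.3e-03  4.0e-04 -1.0e+00] delta tool [ 0.9 -1.1 43. ] F [0.2 0.1 0.2] op 24.4 t 8.25
```

```bash
python3 -m handwheel '[[15,0.6,-1,6,0],[15,0,0,4,0],[15,0,0,0,0],[15,0,0,0,0],[15,0,0,0,0]]'
python3 - <<'E'
from h import *
tooldelta([467.3,153.5,174])
m=dict(optics.camera_model('wrist'));p,d=optics.read_camera('wrist')
cv2.imwrite('pics/w4.png',cv2.resize(p[140:290,250:400,::-1],None,fx=4,fy=4))
p,d=optics.read_camera('side');cv2.imwrite('pics/s4.png',cv2.resize(p[90:190,260:360,::-1],None,fx=5.5,fy=5.5,interpolation=cv2.INTER_CUBIC))
tooldelta([467.3,153.5,174])
E
```

```text
time: 8.75
tcp_pos: [466.7, 154.3, 206.2]
eef_rot: [0.0, -0.208, 0.978, 0.0]
force: [-0.1, 0.4, -1.0]
opening: 23.8
tcp [466.7 154.3 206.2] jawdeg 114.0 tilt z [ 2.e-04  1.e-04 -1.e+00] delta tool [-0.2 -1.  32.2] F [-0.1  0.4 -1. ] op 23.8 t 8.75
tcp [466.7 154.3 206.2] jawdeg 114.0 tilt z [ 2.e-04  1.e-04 -1.e+00] delta tool [-0.3 -1.  32.2] F [-0.  -0.8 -1. ] op 23.9 t 8.85
```

View pics/w4.png

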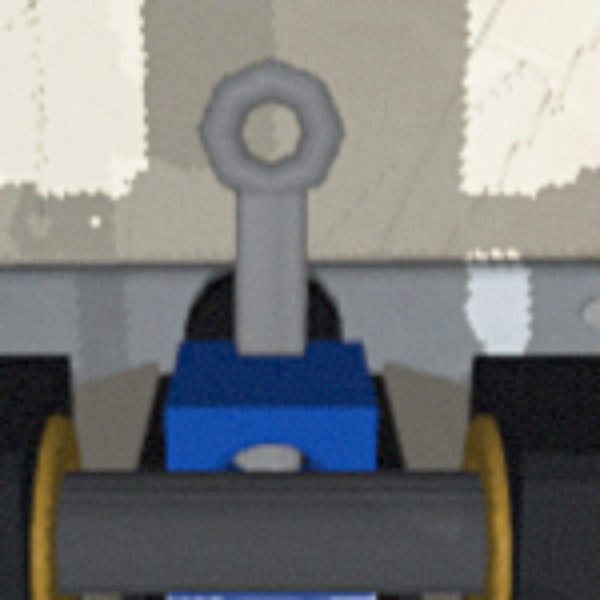

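View pics/s4.png

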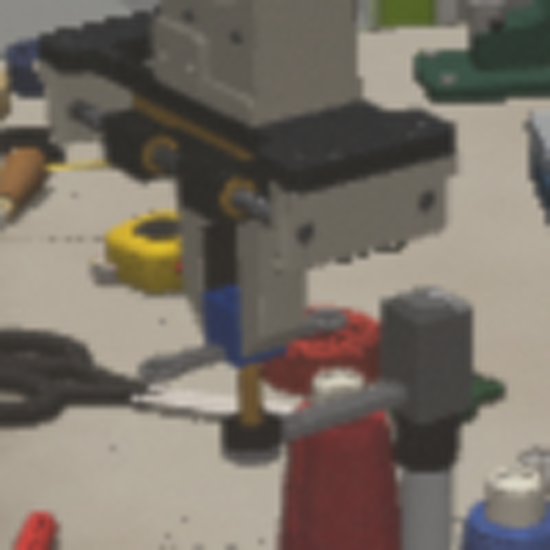

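```bash
python3 -m handwheel '[[15,-0.2,-1.1,0,0],[15,0,0,4,0],[15,0,0,4,0],[15,0,0,0,0]]'
python3 -m handwheel '[[15,0,0,4,0],[15,0,0,4,0],[15,0,0,0,0]]'
python3 - <<'E'
from h import *
tooldelta([467.3,153.5,174])
E
```

```text
time: 9.25
tcp_pos: [466.6, 153.1, 197.3]
eef_rot: [-0.001, -0.208, 0.978, -0.0]
force: [-0.2, -0.0, -0.5]
opening: 23.6
time: 9.55
tcp_pos: [466.7, 153.1, 189.4]
eef_rot: [-0.001, -0.208, 0.978, -0.0]
force: [-0.1, -0.2, -1.2]
opening: 23.9
tcp [466.7 153.1 189.4] jawdeg 114.0 tilt z [-1.2e-03 -3.0e-04 -1.0e+00] delta tool [-0.7  0.1 15.4] F [-0.1 -0.2 -1.2] op 23.9 t 9.55
```

```bash
python3 -m handwheel '[[15,-0.4,0,5,0],[15,0,0,5,0],[15,0,0,3,0],[15,0,0,0,0],[15,0,0,0,0]]'
python3 -m handwheel '[[15,0,0,2,0],[15,0,0,0,0],[15,0,0,0,0]]'
python3 - <<'E'
from h import *
tooldelta([467.3,153.5,174])
E
```

```text
time: 10.05
tcp_pos: [467.5, 153.4, 177.0]
eef_rot: [-0.0, -0.208, 0.978, 0.0]
force: [0.1, 0.6, -0.4]
opening: 23.9
time: 10.35
tcp_pos: [467.6, 153.4, 175.2]
eef_rot: [0.0, -0.208, 0.978, 0.0]
force: [0.5, -0.6, -0.5]
opening: 23.5
tcp [467.6 153.4 175.2] jawdeg 114.0 tilt z [ 1.e-04  0.e+00 -1.e+00] delta tool [0.3 0.2 1.2] F [ 0.5 -0.6 -0.5] op 23.5 t 10.35
```

```bash
python3 -m handwheel '[[15,0,0,1,0],[15,0,0,0,0],[15,0,0,0,0]]'
python3 -m handwheel '[[15,0,0,1,0],[15,0,0,0,0],[15,0,0,0,0]]'
python3 - <<'E'
from h import *
p,d=optics.read_camera('side');cv2.imwrite('pics/s5.png',cv2.resize(p[90:190,260:360,::-1],None,fx=5.5,fy=5.5,interpolation=cv2.INTER_CUBIC))
tooldelta([467.3,153.5,174])
E
```

```text
time: 10.65
tcp_pos: [467.8, 153.5, 174.4]
eef_rot: [0.0, -0.208, 0.978, 0.0]
force: [-0.6, -1.0, 3.5]
opening: 23.8
time: 10.95
tcp_pos: [467.8, 153.5, 174.3]
eef_rot: [0.0, -0.208, 0.978, -0.0]
force: [-3.8, -0.9, 10.4]
opening: 24.1
tcp [467.8 153.5 174.3] jawdeg 114.0 tilt z [ 7.e-04 -0.e+00 -1.e+00] delta tool [0.4 0.2 0.3] F [-4.4 -2.5 11.4] op 23.6 t 11.0
```

View pics/s5.png

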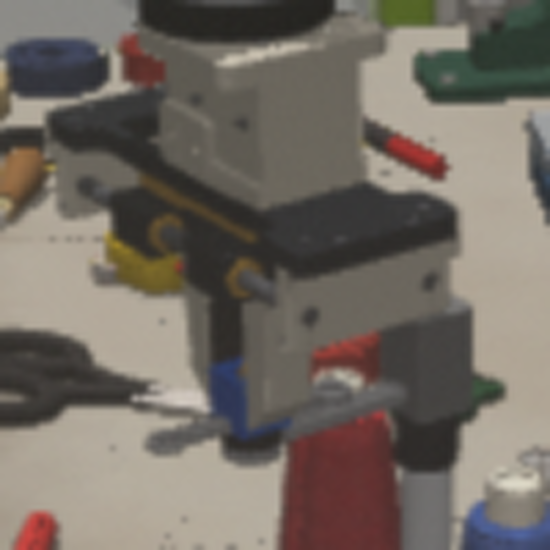

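```bash
python3 -m handwheel '[[55,0,0,0,0],[55,0,0,0,0],[55,0,0,0,0],[55,0,0,0,0]]'
python3 -m handwheel '[[55,0,0,-15,0],[55,0,0,-30,0],[70,0,0,-30,0],[70,0,0,0,0]]'
python3 - <<'E'
from h import *
tooldelta([548.5,190.5,230])
m=optics.camera_model('wrist');p,d=optics.read_camera('wrist');save('w6.png',p);np.savez('w6.npz',p=p,d=d,V=m['view'])
p,d=optics.read_camera('side');cv2.imwrite('pics/s6.png',cv2.resize(p[90:190,260:360,::-1],None,fx=5.5,fy=5.5,interpolation=cv2.INTER_CUBIC))
tooldelta([548.5,190.5,230])
E
```

```text
time: 11.4
tcp_pos: [467.4, 153.4, 172.8]
eef_rot: [-0.0, -0.208, 0.978, 0.0]
force: [-0.3, 1.0, -0.4]
opening: 51.2
time: 11.8
tcp_pos: [470.1, 154.5, 251.9]
eef_rot: [0.004, -0.208, 0.978, 0.0]
force: [0.6, 0.1, 0.9]
opening: 66.5
tcp [470.1 154.5 251.9] jawdeg 114.0 tilt z [ 0.0069  0.0023 -1.    ] delta tool [-86.1   1.   22.5] F [0.6 0.1 0.9] op 66.5 t 11.8
tcp [467.9 153.5 248.5] jawdeg 114.0 tilt z [ 1.3e-03  3.0e-04 -1.0e+00] delta tool [-88.7   0.9  18.6] F [-0.5 -0.2 -0.2] op 69.7 t 11.9
```

View pics/w6.png

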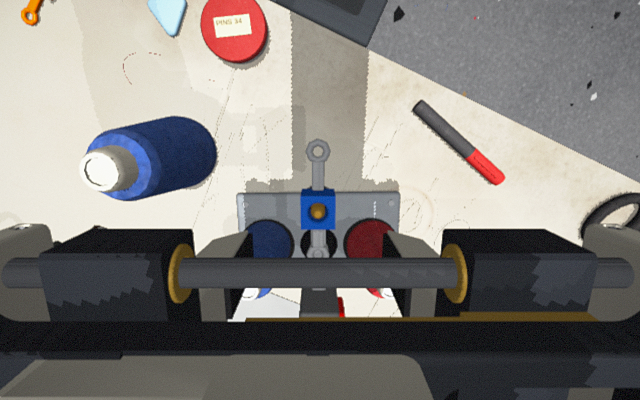

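View pics/s6.png

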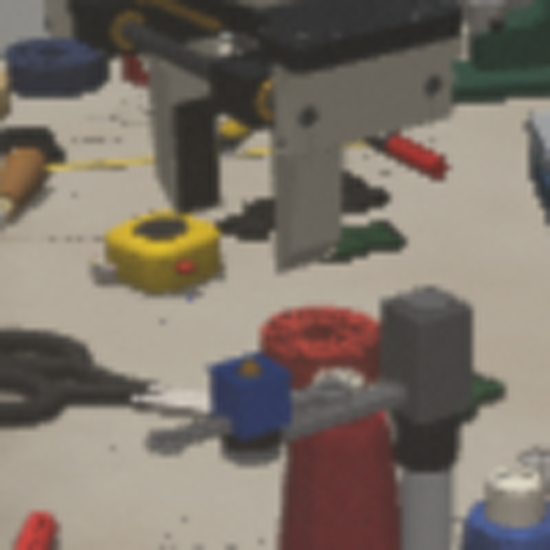

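```bash
python3 - <<'E'
from h import *
z=np.load('w6.npz');p,d=z['p'],z['d'];m=dict(optics.camera_model('wrist'))
W=cloud(m,d);hsv=cv2.cvtColor(p,cv2.COLOR_RGB2HSV)
b=np.zeros(d.shape,bool);b[185:232,295:340]=1
h=b&(hsv[...,0]>100)&(hsv[...,0]<125)&(hsv[...,1]>130);print(h.sum(),np.percentile(W[h][:,2],[1,10,25,50,75,90,99]))
b=np.zeros(d.shape,bool);b[135:185,300:335]=1;h=b&(W[...,2]>120);print('bar z',np.percentile(W[h][:,2],[5,50,95]))
b=np.zeros(d.shape,bool);b[225:258,300:335]=1;h=b&(W[...,2]>120);print('bar far z',np.percentile(W[h][:,2],[5,50,95]))
E
python3 -m handwheel '[[70,-44,0.5,0,0],[70,-43,0.5,0,0],[70,0,0,0,0],[70,0,0,0,0]]'
python3 - <<'E'
from h import *
tooldelta([548.5,190.5,156])
for c in ['top','side','wrist']:
    m=optics.camera_model(c); p,d=optics.read_camera(c); save(c+'7.png',p); W=cloud(m,d);hsv=cv2.cvtColor(p,cv2.COLOR_RGB2HSV)
    a=np.radians(24.2);dx=W[...,0]-548.5;dy=W[...,1]-190.5;X=dx*np.cos(a)+dy*np.sin(a);Y=-dx*np.sin(a)+dy*np.cos(a);Z=W[...,2]
    red=((hsv[...,0]<8)|(hsv[...,0]>172))&(hsv[...,1]>130)&(abs(X)<25)&(abs(Y)<35)&(Z>135)&(Z<195)
    gr=(hsv[...,1]<60)&(abs(X)<26)&(abs(Y)<26)&(Z>137)&(Z<194)
    for n,k in (('red',red),('grey',gr)):
        if k.sum()>5:
            q=np.stack([X,Y,Z],-1)[k];print(c,n,k.sum(),np.round(np.percentile(q,[2,50,98],axis=0),1).tolist())
tooldelta([548.5,190.5,156])
E
```

```text
1141 [ 11.71773321 164.14984999 173.77733186 175.310281   175.87852819
 176.35331208 177.1947411 ]
bar z [155.76953668 157.34100564 158.70138918]
bar far z [146.49038922 157.16674337 313.14668652]
time: 12.3
tcp_pos: [545.8, 189.8, 245.6]
eef_rot: [-0.002, -0.208, 0.978, -0.0]
force: [0.2, -0.4, 0.2]
opening: 70.1
tcp [545.8 189.8 245.6] jawdeg 114.1 tilt z [-0.0042 -0.001  -1.    ] delta tool [-3.2 -0.5 89.6] F [ 0.2 -0.4  0.2] op 70.1 t 12.3
side grey 369 [[-19.8, -16.9, 138.4], [-7.7, -12.2, 165.1], [13.7, 11.2, 187.0]]
wrist red 160 [[-7.7, 15.7, 155.9], [-2.0, 17.3, 173.8], [7.8, 19.3, 175.5]]
wrist grey 2613 [[-23.7, -14.0, 148.2], [-6.7, -0.1, 184.7], [13.6, 13.8, 187.5]]
tcp [545.3 189.1 247.2] jawdeg 114.0 tilt z [-0.0021 -0.001  -1.    ] delta tool [-3.7 -0.  91.2] F [-0.   0.2  0.9] op 70.0 t 12.45
```

View pics/wrist7.png

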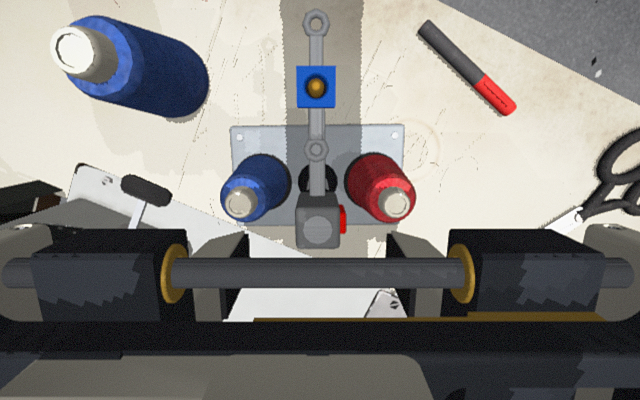

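View pics/side7.png

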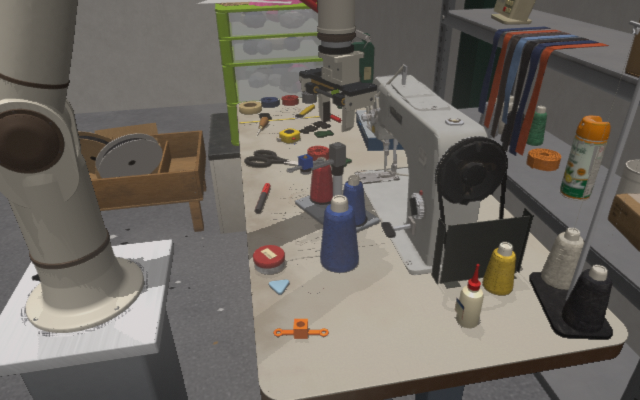

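```bash
python3 -m handwheel '[[60,-4,-0.3,0,0],[60,0,0,25,0],[60,0,0,25,0],[60,0,0,15,0],[60,0,0,0,0]]'
python3 -m handwheel '[[60,0,0,0,0],[60,0,0,0,0]]'
python3 - <<'E'
from h import *
tooldelta([549,190.3,156])
E
```

```text
time: 12.95
tcp_pos: [548.7, 190.4, 181.1]
eef_rot: [-0.002, -0.208, 0.978, -0.0]
force: [-1.0, -1.3, 0.3]
opening: 60.2
time: 13.15
tcp_pos: [551.3, 191.5, 184.5]
eef_rot: [0.001, -0.208, 0.978, 0.0]
force: [0.2, -0.4, 0.5]
opening: 60.3
tcp [551.3 191.5 184.5] jawdeg 114.0 tilt z [ 2.1e-03  8.0e-04 -1.0e+00] delta tool [ 2.7 -0.2 28.5] F [ 0.2 -0.4  0.5] op 60.3 t 13.15
```

```bash
python3 -m handwheel '[[60,1,0,10,0],[60,1,0,10,0],[60,0,0,6,0],[60,0,0,0,0],[60,0,0,0,0]]'
python3 - <<'E'
from h import *
tooldelta([549,190.3,156])
p,d=optics.read_camera('wrist');save('w8.png',p);p,d=optics.read_camera('side');cv2.imwrite('pics/s8.png',cv2.resize(p[90:230,260:400,::-1],None,fx=4,fy=4,interpolation=cv2.INTER_CUBIC))
tooldelta([549,190.3,156])
E
```

```text
time: 13.65
tcp_pos: [548.4, 190.3, 156.8]
eef_rot: [-0.0, -0.208, 0.978, 0.0]
force: [1.1, -0.5, -0.3]
opening: 60.0
tcp [548.4 190.3 156.8] jawdeg 114.0 tilt z [-7.e-04 -1.e-04 -1.e+00] delta tool [-0.5 -0.3  0.8] F [ 1.1 -0.5 -0.3] op 60.0 t 13.65
tcp [548.8 190.5 157.3] jawdeg 114.0 tilt z [ 3.e-04  2.e-04 -1.e+00] delta tool [-0.1 -0.2  1.3] F [0.5 0.  1.3] op 60.0 t 13.75
```

View pics/w8.png

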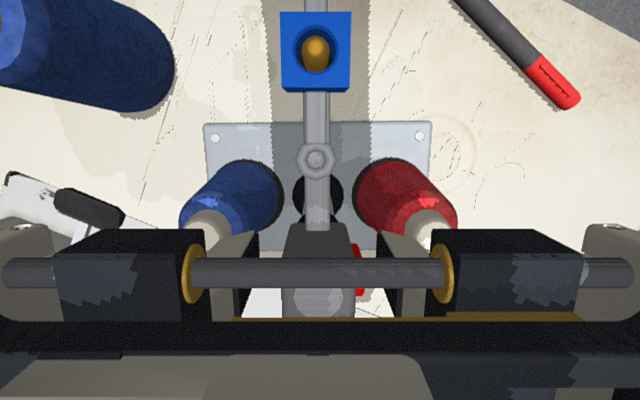

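View pics/s8.png

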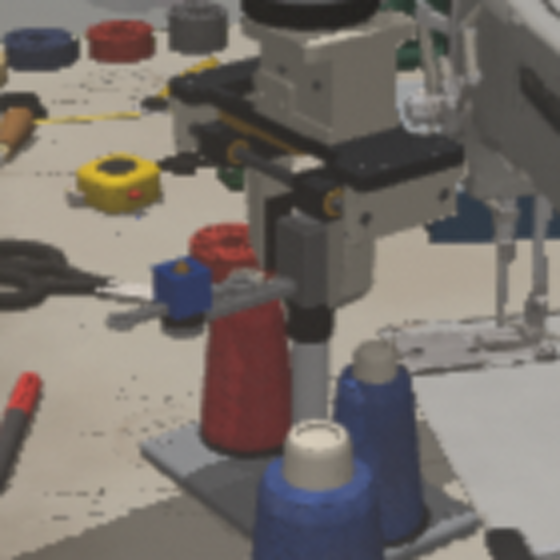

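```bash
python3 -m handwheel '[[20,0,0,1,0],[20,0,0,0,0],[20,0,0,0,0],[20,0,0,0,0],[20,0,0,0,0]]' 40
python3 -m handwheel '[[20,0,0,0,0],[20,0,0,0,0]]'
python3 - <<'E'
from h import *
tooldelta([549,190.3,256])
E
```

```text
time: 14.25
tcp_pos: [548.6, 190.6, 156.3]
eef_rot: [0.0, -0.209, 0.978, 0.0]
force: [-0.8, 1.3, 0.1]
opening: 30.0
time: 14.45
tcp_pos: [548.6, 190.7, 156.2]
eef_rot: [0.0, -0.209, 0.978, 0.0]
force: [-0.1, 1.2, 1.6]
opening: 29.7
tcp [548.6 190.7 156.2] jawdeg 114.1 tilt z [ 2.e-04  3.e-04 -1.e+00] delta tool [ -0.3  -0.5 -99.8] F [-0.1  1.2  1.6] op 29.7 t 14.45
```

Opening 30 mm means the button is flush. I'll pull up slowly.

```bash
python3 -m handwheel '[[20,0,0,-3,0],[20,0,0,-4,0],[20,0,0,-5,0],[20,0,0,0,0]]'
python3 - <<'E'
from h import *
tooldelta([548.6,190.7,256.2])
E
```

```text
time: 14.85
tcp_pos: [548.6, 190.6, 168.8]
eef_rot: [0.0, -0.208, 0.978, 0.0]
force: [0.5, 2.5, -2.1]
opening: 29.7
tcp [548.6 190.6 168.8] jawdeg 114.1 tilt z [ 2.e-04  3.e-04 -1.e+00] delta tool [ -0.1   0.1 -87.4] F [ 0.5  2.5 -2.1] op 29.7 t 14.85
```

```bash
python3 -m handwheel '[[20,0,0,-8,0],[20,0,0,-8,0],[20,0,0,-8,0],[20,0,0,-8,0],[20,0,0,0,0]]'
python3 -m handwheel '[[20,0,0,-8,0],[20,0,0,-8,0],[20,0,0,-8,0],[20,0,0,-8,0],[20,0,0,0,0]]'
python3 -m handwheel '[[20,0,0,-8,0],[20,0,0,-6,0],[20,0,0,-4,0],[20,0,0,0,0]]'
python3 - <<'E'
from h import *
tooldelta([548.6,190.7,256.2])
E
```

```text
time: 15.35
tcp_pos: [548.6, 190.6, 201.6]
eef_rot: [0.0, -0.208, 0.978, 0.0]
force: [1.0, 2.9, -2.3]
opening: 29.7
time: 15.85
tcp_pos: [548.6, 190.6, 233.4]
eef_rot: [0.0, -0.208, 0.978, 0.0]
force: [0.5, 3.6, -2.3]
opening: 29.8
time: 16.25
tcp_pos: [548.5, 190.6, 250.6]
eef_rot: [0.0, -0.208, 0.978, 0.0]
force: [0.4, 4.6, -2.9]
opening: 29.8
tcp [548.5 190.6 250.6] jawdeg 114.0 tilt z [ 3.e-04  4.e-04 -1.e+00] delta tool [-0.1  0.1 -5.6] F [ 0.4  4.6 -2.9] op 29.8 t 16.25
```

```bash
python3 -m handwheel '[[20,0,0,-3,0],[20,0,0,-2,0],[20,0,0,0,0],[20,0,0,0,0]]'
python3 -m handwheel '[[20,0,0,-1,0],[20,0,0,0,0],[20,0,0,0,0]]'
python3 -m handwheel '[[20,0,0,-1,0],[20,0,0,0,0],[20,0,0,0,0]]'
python3 - <<'E'
from h import *
p,d=optics.read_camera('side');save('s9.png',p)
tooldelta([548.6,190.7,256.2])
E
```

```text
time: 16.65
tcp_pos: [548.6, 190.6, 255.1]
eef_rot: [0.0, -0.208, 0.978, 0.0]
force: [1.2, 5.1, -2.9]
opening: 30.0
time: 16.95
tcp_pos: [548.6, 190.6, 256.0]
eef_rot: [0.0, -0.208, 0.978, 0.0]
force: [1.3, 4.8, -3.4]
opening: 29.7
time: 17.25
tcp_pos: [548.5, 190.6, 256.3]
eef_rot: [-0.0, -0.208, 0.978, 0.0]
force: [2.4, 5.8, -6.0]
opening: 29.4
tcp [548.6 190.6 256.3] jawdeg 114.0 tilt z [-3.e-04  3.e-04 -1.e+00] delta tool [-0.1  0.1  0.1] F [ 3.2  5.7 -6.7] op 30.2 t 17.3
```

View pics/s9.png

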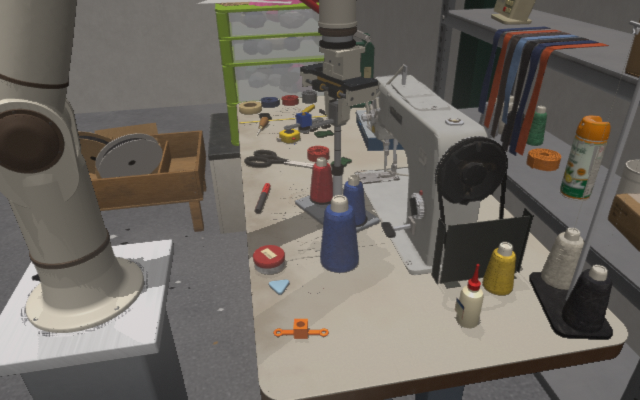

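```bash
python3 -m handwheel '[[20,0,0,-1,0],[20,0,0,0,0],[20,0,0,0,0]]'
python3 -m handwheel '[[20,0,0,0,0],[20,0,0,0,0],[20,0,0,0,0]]'
python3 - <<'E'
from h import *
tooldelta([548.6,190.7,256.2])
for c in ['wrist','top','side']:
    m=optics.camera_model(c);p,d=optics.read_camera(c);W=cloud(m,d);save(c+'10.png',p);hsv=cv2.cvtColor(p,cv2.COLOR_RGB2HSV)
    h=(hsv[...,0]>100)&(hsv[...,0]<125)&(hsv[...,1]>130)&(abs(W[...,0]-467)<20)&(abs(W[...,1]-153)<20)&(W[...,2]>200)
    if h.sum(): print(c,h.sum(),np.percentile(W[h],[2,50,98],axis=0).round(1).tolist())
cv2.imwrite('pics/s10z.png',cv2.resize(p[70:230,240:400,::-1],None,fx=3.6,fy=3.6,interpolation=cv2.INTER_CUBIC))
E
```

```text
time: 17.6
tcp_pos: [548.5, 190.6, 256.3]
eef_rot: [-0.0, -0.208, 0.978, 0.0]
force: [4.6, 5.9, -11.9]
opening: 30.0
time: 17.9
tcp_pos: [548.6, 190.6, 256.3]
eef_rot: [-0.0, -0.208, 0.978, 0.0]
force: [5.3, 6.8, -11.2]
opening: 29.9
tcp [548.6 190.6 256.3] jawdeg 114.0 tilt z [-7.e-04  3.e-04 -1.e+00] delta tool [-0.1  0.1  0.1] F [  5.3   6.8 -11.2] op 29.9 t 17.9
wrist 4554 [[454.7, 140.4, 262.2], [466.9, 153.3, 279.1], [481.6, 166.8, 280.7]]
side 9 [[456.8, 145.1, 277.0], [461.3, 149.2, 278.6], [476.8, 158.9, 279.4]]
```

View pics/s10z.png

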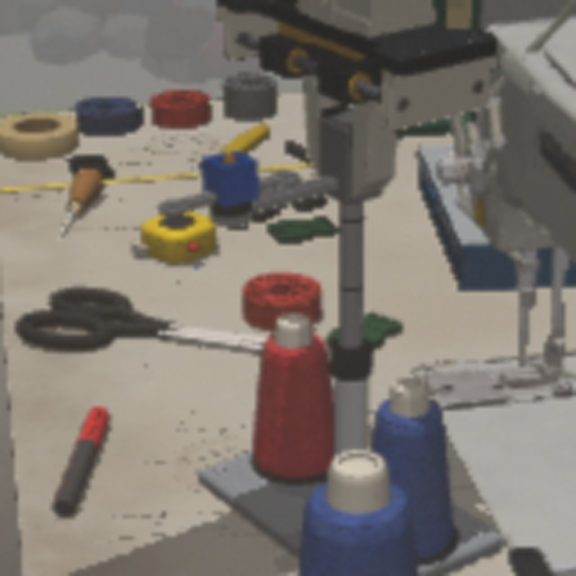

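View pics/wrist10.png

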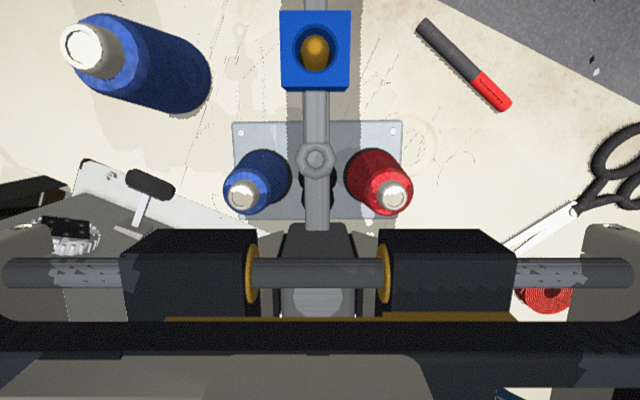

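```bash
python3 -c "
from station import sign_off
print(sign_off())"
```

```text
the job is handed in; nothing more can be done
None
```

The job is done and handed in at about 18 s. The guide hangs on the peg, and the arm is holding the mast at its second stop with the button squeezed in, ready for you to tighten the clamp.

- **Guide:** With the mast still down, I lowered the blue guide over the brass peg until the collar pushed back with about 10 N, then let go of it.
- **Mast:** I gripped the head across y at 40 N. The opening read about 30 mm, so the button was flush. I then raised the mast past the first stop; it stopped moving after 100 mm, with the upward pull at about 11 N.
- **Last checks:** The guide's hub top measured about 279 mm in the wrist and side pictures, which is exactly where it should be with the guide seated and the mast fully up. Both cones stood on their pads in the last pictures, and the pin tin and the orange look-alike were still in place.
- **One reading that disagreed:** Just after release, a wrist picture put the guide about 3 mm too low. That picture was taken while the arm was still settling, and the final reading did not repeat it.

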